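# Reset the motorised-stage controller through its guarded well

## Robot

A 6-joint arm with a two-finger parallel gripper is mounted at the origin on the work surface. World frame = base frame: x ahead of the robot, y to its left, z up, the work surface at z = 0. Lengths are in m, angles in rad, forces in N, time in s.
With the tool pointing down it reaches from about 0.375 to 0.925 m from the base axis. Payload 5.7 kg.
Tool frame: the origin (TCP) lies at the very end of the fingers, on their centre line; the grasp point (between the pads) lies 19 mm behind it; x points along the fingers, y is the direction in which the jaws open and shut, and the axes are right-handed (so a half turn about x gives the same grasp; the last joint's range is limited). The gripper opens to 88 mm and grips with 3 to 60 N. Pads are 20 mm wide; open, the fingers measure 115 mm over their backs; the gripper's body (75 mm by 178 mm) begins 61 mm behind the grasp point.
Start: joints at [-1.404, 0.359, 1.51, -0, 1.272, -0.115], TCP at [0.167, -0.576, 0.223] pointing down, gripper open.
Joint ranges: [-2.97, 2.97], [-1.01, 2.36], [0.21, 2.38], [-0.96, 4.11], [0.2, 2.71], [-2.98, 2.98]. Speed limits (rad/s): [2.39, 2.39, 3.14, 3.14, 3.14, 3.14].

## Interface

Orientations are given as a unit quaternion [w, x, y, z].
In Python, from plant import bot gives the robot as it stands.
- The arm moves only by the shell command python3 -m pendant 'ROWS' [FORCE]. ROWS is JSON, a list of rows, each a list of 3 entries, a list of its own where there are three numbers: the turn, a rotation vector about the tool's x, y, z in rad, then the shift along the tool's x, y, z in cm, then the finger opening in cm, from 0 to 8.78. A call has 1 to 5 rows; each row shifts and turns the pose as measured when the row begins, along the tool's axes as they then stand; what a row does not reach is not made up. A row lasts 1/10 s, in which the tool goes at most 50 mm and 8.59 degrees, less where a joint would pass 70% of its speed; a pose out of reach is approached as far as the arm can. A call is refused whole if a number of a shift passes 5 or a number of a turn 0.15, either way. A call with a gripper value outside its range is refused whole. The fingers move at their own pace and stop on an object; FORCE is the grip in N (left out, the last holds). Time passes only in rows, so rows that do not move let the fingers close. It gives the time, the measured TCP pose, the force and the opening at its end, in the units of the state.
- bot.read_state(): the state, without advancing time (a new reading comes with each control period).
- bot.camera(name): name is "scene" or "top"; returns the picture (420x560x3 uint8, red, green, blue); there is no depth.
- bot.camera_model(name): a dict with "camera_matrix" (3x3 intrinsics, pixels), "rvec" (rotation vector, rad) and "tvec" (3), from world to camera coordinates, as OpenCV has them. Camera axes: x right, y down, z forward; pixel columns grow to the right and rows downward; lengths in m; the calibration is good to about 2 mm. A picture is of the moment at which its call begins. camera_model takes no time and is no camera call.
- bot.finish_job(): hands the job in, once; it reports no verdict.
Trained networks look in the newest picture that a camera, given by its name, has taken for a name from the list of things; names that differ only in an ending like _2 or _b are one class to them, and where a whole thing is asked for, a point or a joint stands for the part that bears it (a point fixed in the world has none). Each returns a list of dicts, best first, with "p" (0 to 1); they miss things now and then, are a little off and sometimes report something else, mostly with a low value. They report only what shows in the picture. A call takes as long as a camera call.
- bot.search_frame(camera, name): "xy" ([column, row] in pixels, amid what is visible of it).
- bot.pinpoint(camera, name): "xy" ([column, row] in pixels: a listed point, or the origin of a listed thing).
The state is a dict: "time_s": time; "joints": joint angles; "joint_vel": joint speeds; "joint_efforts": joint torques, N m; "ee_pos": TCP position; "orientation": TCP orientation; "ft_force": force on the tool from outside, world axes, zero at the start; "wrist_torque": the same for the moment, N m; "width": finger opening in m.
Only numpy, scipy, OpenCV 4.12 (cv2) and the standard library are available. Lean on these libraries where they do the work, as an engineer would, in place of code of your own. Each camera call takes 0.05 s, during which the arm holds its last target. There are 200 camera calls.

## Task

The motorised microscope stage has lost its position. On the white stage controller (the console with the joystick), push the sliding guard all the way open by its yellow tab with your fingertips, without pinching the tab, then reach down into the well and press the red reset key fully down for two seconds. Let the key come up, push the guard fully shut again and move clear, leaving the joystick, the other console and the loose things alone.

Things in the scene. Friction and masses are not known exactly. Their poses are not given: they have to be found in the camera images.
- stage_console: white stage controller console, the one with a black joystick and rows of flat keys, 230 mm wide (its y) by 160 mm deep (its x) by 46 mm high, fixed to the desk, top flat. Origin: centre of the underside, at desk height; x points from its front edge (towards the robot) to its back, y to the left, z up
- stage_well (a point): centre of the mouth of the well in the stage console, level with the console top, at console (25, 50, 46) mm, axes as the console's. The well is 42 mm (x) by 46 mm (y), upright walls, 38 mm deep, the red key at its bottom; the sliding guard lies over it
- stage_guard (a joint): travel of the stage controller's guard, m: 0 = shut (guard centred over the well), 0.07 = fully open (moved 70 mm towards the console's -y). It may start up to 0.015 ajar. The guard is a dark steel plate 62 mm (x) by 66 mm (y), its upper face 3.5 mm above the console top; friction about 2 N, stays where left, firm stops at both ends
- stage_tab (a point): centre of the yellow push tab that stands up from the middle of that guard and moves with it, axes as the console's. The tab is 40 mm (x) by 24 mm (y); its two side faces rise 15 mm above the plate and its 16 mm thick middle rises 18 mm. This point is 12.5 mm above the console top and 9 mm above the plate, 9 mm below the tab's top
- stage_key (a joint): travel of the red reset key, m: 0 = up, 0.005 = fully down (firm stop); a spring pushes it up, 1.5 N at the top and 4 N fully down
- stage_key_top (a point): centre of the top face of the red reset key, a round cap 24 mm in diameter in the middle of the well, moving straight down; when up it is 22 mm below the console top (24 mm above the desk)
- joystick: black joystick on the stage console, 34 mm across the foot, 40 mm tall, at console (-45, -88) mm, sprung upright. Origin: centre of its foot on the console top
- lamp_console: grey lamp supply, a bystander with three black dials (28 mm across, 16 mm tall) in place of the joystick and with an identical guard and tab, 230 mm wide (its y) by 160 mm deep (its x) by 46 mm high, fixed to the desk, top flat. Origin: centre of the underside, at desk height; x points from its front edge (towards the robot) to its back, y to the left, z up
- lamp_tab (a point): centre of the yellow tab on the lamp supply's guard, like stage_tab; it must stay where it is
- puck_center (a point): centre of a loose specimen mount, a blue resin disc 30 mm across and 21 mm high with a steel face, standing on the front left part of the stage console's top
- oil_center (a point): centre of a small upright amber bottle, 28 mm across and 60 mm tall, loose on the desk between the robot and the consoles
- case_center (a point): centre of a green slide case, 60 x 80 x 30 mm, loose on the desk beyond the consoles

How it is judged:
On the way, in this order (a step that is already met when the one before it is completed fails the run):
1. the stage controller's guard is pushed fully open (value of joint stage_guard above 0.062 m), for 0.2 s.
2. the red reset key is held fully down for at least 1.5 s, with the guard open (value of joint stage_key above 0.004 m and value of joint stage_guard above 0.04 m), for 1.5 s.
3. the key is up and the guard is pushed shut again (value of joint stage_key below 0.001 m and value of joint stage_guard below 0.006 m), for 0.2 s.
At the end, for the whole second after the job is handed in: the stage guard is shut to within 6 mm, the reset key is up to within 1 mm, the lamp supply's guard is within 6 mm and the specimen mount, bottle and slide case within 12 mm of where they started (all of step 3 and distance of lamp_tab from where it was at the start of the episode below 0.006 m and distance of each of puck_center, oil_center, case_center from where it was at the start of the episode below 0.012 m); the robot touches nothing.
It fails at once if the tab is pinched: both its side faces are pressed at once by more than 2 N (contact force between the fingers and stage_guard_c2 above 2 N and contact force between the fingers and stage_guard_c3 above 2 N).
It fails at once if the lamp supply's guard is moved by more than 6 mm (distance of lamp_tab from where it was at the start of the episode above 0.006 m).
It fails at once if the joystick is pushed with more than 4 N (contact force between anything else and joystick above 4 N).
It fails at once if the specimen mount, bottle or slide case is lifted, carried or shoved by more than 12 mm (distance of any of puck_center, oil_center, case_center from where it was at the start of the episode above 0.012 m).
It also fails if it takes over 54 s, if anything falls off the work surface, if the arm or the gripper's body presses on something with over 40 N, if the wrist force passes 120 N, or if a joint passes its speed limit or range.

## Working session

There is one attempt and no reset: what is moved stays moved. The work goes in short steps, Python scripts to look and compute and a shell command to move; the robot and the scene stay as the last step left them, time stands still between calls to the robot, and variables do not carry over. Pictures are saved under pics/ and viewed, on a budget of 10 in all, crops included, one or two more only if the job needs it, and the job is handed in when it is done.

```bash
mkdir -p pics; cat > h.py <<'E'
import numpy as np,cv2
from plant import bot
from scipy.spatial.transform import Rotation as R
def cam(c):
    m=bot.camera_model(c);return np.array(m["camera_matrix"],float),cv2.Rodrigues(np.array(m["rvec"],float))[0],np.array(m["tvec"],float).ravel()
def onz(c,xy,z):
    K,Rm,t=cam(c);d=Rm.T@np.linalg.inv(K)@np.array([*xy,1.]);o=-Rm.T@t
    return o+d*(z-o[2])/d[2]
def proj(c,p):
    K,Rm,t=cam(c);q=K@(Rm@np.array(p).T+t[:,None] if np.ndim(p)>1 else Rm@np.array(p)+t);return q[:2]/q[2]
E
python3 - <<'E'
from h import *
ims=[]
for c in("top","scene"):
    im=bot.camera(c);cv2.imwrite(f"pics/{c}0.png",im[:,:,::-1]);print(c,(-cam(c)[1].T@cam(c)[2]).round(3))
    for n,z in(("stage_console",0),("lamp_console",0),("stage_tab",.0585),("lamp_tab",.0585),("stage_well",.046),("joystick",.046),("puck_center",.0565),("oil_center",.03),("case_center",.015)):
        for r in bot.pinpoint(c,n)[:2]: print(n,np.round(r["xy"],1),round(r["p"],2),onz(c,r["xy"],z).round(4))
s=bot.read_state();print(s["time_s"],s["orientation"],R.from_quat(np.roll(s["orientation"],-1)).as_matrix().round(3))
E
```

```text
top [ 0.436 -0.038  0.969]
stage_console [378.9 209.7] 0.7 [ 0.5975 -0.2082  0.    ]
lamp_console [182.4 233.3] 0.61 [0.5596 0.1623 0.    ]
lamp_console [378.4 208.1] 0.38 [ 0.6006 -0.2074  0.    ]
stage_tab [352.  195.4] 0.63 [ 0.6144 -0.1515  0.0585]
lamp_tab [148.  212.3] 0.9 [0.591  0.2124 0.0585]
stage_well [350.1 198.3] 0.94 [ 0.6116 -0.1494  0.046 ]
stage_well [221.9 328.6] 0.5 [0.3861 0.0812 0.046 ]
joystick [436.  218.4] 0.53 [ 0.5722 -0.3007  0.046 ]
puck_center [360.  245.9] 0.74 [ 0.5245 -0.1621  0.0565]
puck_center [437.5 217.9] 0.68 [ 0.5715 -0.3004  0.0565]
oil_center [221.4 328.6] 0.77 [0.3852 0.0842 0.03  ]
case_center [205.4 115.4] 0.76 [0.7856 0.1185 0.015 ]
scene [0.798 0.36  0.777]
stage_console [243.3 172.3] 0.18 [ 0.5955 -0.1859  0.    ]
lamp_console [345.5 308.6] 0.63 [0.56   0.1685 0.    ]
stage_tab [239.3 170.3] 0.77 [ 0.6157 -0.1528  0.0585]
lamp_tab [347.3 328.2] 0.75 [0.5925 0.212  0.0585]
stage_well [245.5 175.9] 0.94 [ 0.6073 -0.1436  0.046 ]
puck_center [275.4 152.6] 0.62 [ 0.5314 -0.162   0.0565]
oil_center [401.6 222.7] 0.61 [0.3844 0.0798 0.03  ]
oil_center [236.  166.5] 0.35 [ 0.6105 -0.1851  0.03  ]
case_center [221.1 340. ] 0.89 [0.7784 0.124  0.015 ]
1.0 [-0.0992711  -0.7000878  -0.09934188  0.70010964] [[-0.     0.278 -0.961]
 [ 0.    -0.961 -0.278]
 [-1.    -0.     0.   ]]
```

View pics/top0.png

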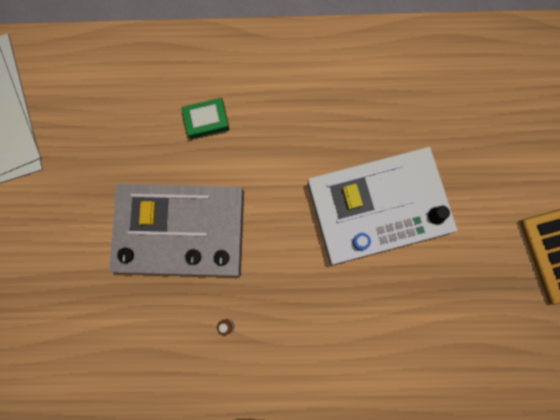

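View pics/scene0.png

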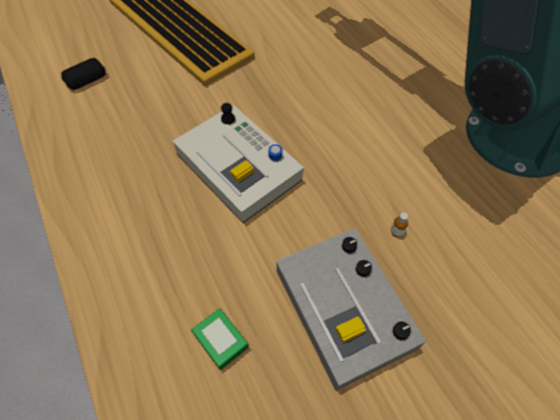

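The top view shows the white stage console on the right, yawed about +13°, with its tab near (352,196), the puck near (361,241) and the joystick near (438,215). The scene view agrees, with the tab at (240,170). Next I'll fit the console pose from its outline.

```bash
python3 - <<'E'
from h import *
from scipy.optimize import least_squares
im=cv2.imread("pics/top0.png");hsv=cv2.cvtColor(im,cv2.COLOR_BGR2HSV)
for V in(120,150,170,185,200):
    m=((hsv[:,:,1]<45)&(hsv[:,:,2]>V)).astype(np.uint8);m[:,:290]=0;m[:,480:]=0
    c=max(cv2.findContours(cv2.morphologyEx(m,cv2.MORPH_CLOSE,np.ones((5,5))),0,2)[0],key=cv2.contourArea)
    P=np.array([onz("top",p[0],.046)[:2] for p in c]).astype(np.float32)
    r=cv2.minAreaRect(P*1000);print(V,np.round(r[0],1),np.round(r[1],1),round(r[2],1))
# points fit in both views
obs=[]
for c in("top","scene"):
    for n,l in(("stage_console",(0,0,0)),("stage_well",(.025,.05,.046)),("joystick",(-.045,-.088,.046))):
        r=bot.pinpoint(c,n)
        if r and r[0]["p"]>.45: obs.append((c,n,l,np.array(r[0]["xy"])))
W=lambda q,l:np.array([q[0]+np.cos(q[2])*l[0]-np.sin(q[2])*l[1],q[1]+np.sin(q[2])*l[0]+np.cos(q[2])*l[1],l[2]])
f=lambda q:np.concatenate([proj(c,W(q,l))-x for c,n,l,x in obs])
s=least_squares(f,[.6,-.2,.22],loss="soft_l1");print(s.x,np.degrees(s.x[2]));print([o[:2] for o in obs],f(s.x).round(1))
E
```

```text
120 [ 599.3 -205.2] [160.9 230.4] 14.0
150 [ 599.9 -205.5] [159.8 229.5] 13.9
170 [ 600.6 -205.8] [158.7 228. ] 13.9Traceback (most recent call last):
  File "<stdin>", line 6, in <module>
ValueError: max() iterable argument is empty
```

Console fit: centre (0.5995, -0.2053), yaw 13.95°, and the outline measures 230×160 mm as it should. The guard is nearly shut. Next I'll turn the tool to line up with the console, close the fingers and travel there at height.

```bash

python3 -m pendant '[[[0.037,0,0],[0,-2.6,-4.1],0],[[0,0,0],[0,-2.6,-4.1],0],[[0,0,0],[0,-2.6,-4.1],0],[[0,0,0],[0,-2.6,-4.1],0],[[0,0,0],[0,-2.6,-4.1],0]]' 20
python3 -m pendant '[[[0,0,0],[0,-2.6,-4.1],0],[[0,0,0],[0,-2.6,-4.1],0],[[0,0,0],[0,-2.6,-4.1],0],[[0,0,0],[0,-2.6,-4.1],0],[[0,0,0],[0,-2.6,-4.1],0]]'
cat >> h.py <<'E'
C=np.array([.5995,-.2053]);yaw=np.radians(13.95)
def go(cx,cy,z):
    s=bot.read_state();p=np.array(s["ee_pos"]);M=R.from_quat(np.roll(s["orientation"],-1)).as_matrix()
    c,n=np.cos(yaw),np.sin(yaw);A=np.array([[c,-n],[n,c]])
    T=np.array([*(C+A@[cx,cy]),z]);G=np.array([[0,-n,-c],[0,c*-1+0,-n],[-1,0,0]]);G[:,1]=[n,-c,0]
    print("t",round(s["time_s"],2),"console xy",(A.T@(p[:2]-C)).round(4),"z",p[2].round(4),"w",round(s["width"],4),"F",np.round(s["ft_force"],1))
    print("shift cm",(M.T@(T-p)*100).round(2),"turn",R.from_matrix(M.T@G).as_rotvec().round(4))
E
python3 -c "
from h import *
go(.025,.088,.12)"
```

```text
time_s: 1.5
ee_pos: [0.3346, -0.4011, 0.2222]
orientation: [-0.084, -0.702, -0.08, 0.702]
ft_force: [0.9, -0.1, -0.3]
width: 0.0511
time_s: 2.0
ee_pos: [0.5088, -0.2211, 0.2226]
orientation: [0.085, 0.703, 0.079, -0.702]
ft_force: [-0.4, -1.0, -0.1]
width: 0.0116
t 2.0 console xy [-0.0918  0.0065] z 0.2226 w 0.0116 F [-0.4 -1.  -0.1]
shift cm [ 10.2   -8.37 -11.58] turn [-0.0118 -0.0009 -0.0082]
```

```bash

python3 -m pendant '[[[-0.012,0,-0.008],[0,-2.7,-3.8],0],[[0,0,0],[0,-2.7,-3.8],0],[[0,0,0],[0,-2.7,-3.8],0],[[0,0,0],[0,0,0],0]]' >/dev/null
python3 -c "
from h import *
go(.025,.088,.12)"
```

```text
t 2.4 console xy [0.032  0.0947] z 0.223 w 0.0006 F [-0.5 -0.5  0.4]
shift cm [10.3   0.66  0.75] turn [ 0.006  -0.005  -0.0004]
```

```bash

python3 -m pendant '[[[0.006,-0.005,0],[3.4,0.3,0.4],0],[[0,0,0],[3.4,0.2,0.2],0],[[0,0,0],[3.4,0.1,0.1],0],[[0,0,0],[0,0,0],0]]' >/dev/null
python3 - <<'E'
from h import *
for c in("top","scene"):
    im=bot.camera(c);x,y=(350,195) if c=="top" else (240,170)
    cv2.imwrite(f"pics/{c}1.png",cv2.resize(im[y-75:y+75,x-100:x+100,::-1],(800,600),interpolation=2))
    for r in bot.pinpoint(c,"stage_tab")[:2]: print(c,np.round(r["xy"],1),round(r["p"],2),onz(c,r["xy"],.0585).round(4))
go(.025,.088,.055)
E
```

```text
top [354.3 194.6] 0.6 [ 0.6158 -0.1556  0.0585]
scene [242.5 171.2] 0.85 [ 0.611  -0.148   0.0585]
t 3.0 console xy [0.032  0.0857] z 0.1263 w 0.0006 F [ 0.6 -0.6  0.7]
shift cm [ 7.12 -0.3   0.79] turn [ 0.0047 -0.0136 -0.0096]
```

View pics/scene1.png

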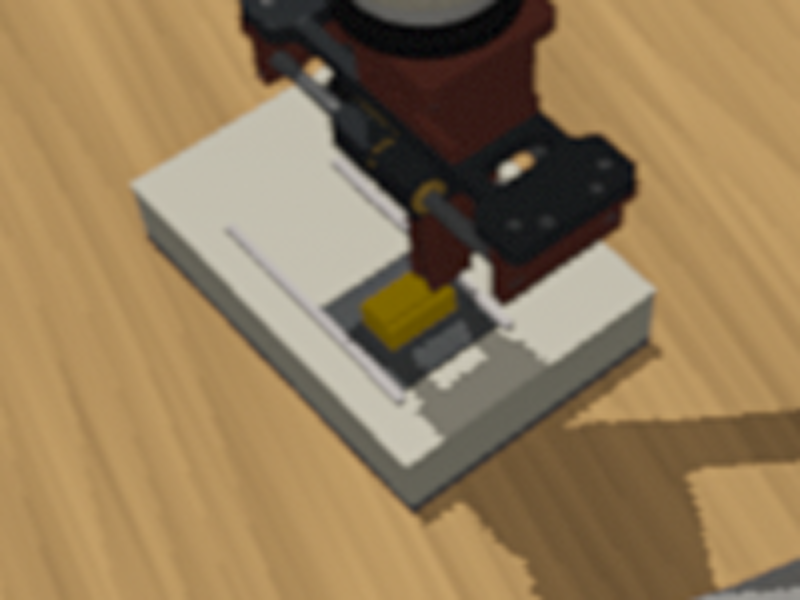

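The scene crop (scaled 4×) shows the tab at about (408,305) with the guard shut. A dark red finger shape is at about (440,250), and another block is at (530,270). I'll check which of them is the fingertip by projecting the TCP.

```bash
python3 - <<'E'
from h import *
s=bot.read_state();p=np.array(s["ee_pos"]);M=R.from_quat(np.roll(s["orientation"],-1)).as_matrix()
im=cv2.imread("pics/scene1.png");it=cv2.imread("pics/top1.png")
for d,c in(((0,0,0),(0,255,0)),((0,.0135,0),(255,0,0)),((0,-.0135,0),(0,0,255)),((-.08,0,0),(255,255,0))):
    w=p+M@np.array(d)
    q=(proj("scene",w)-[140,95])*4+2;print(q.round());cv2.circle(im,tuple(int(v) for v in q),6,c,2)
    q=(proj("top",w)-[250,120])*4+2;cv2.circle(it,tuple(int(v) for v in q),6,c,2)
cv2.imwrite("pics/both1.png",np.hstack([im[100:,200:600],it[100:,200:600]]))
E
```

```text
[437. 269.]
[418. 251.]
[456. 287.]
[431. 149.]
```

View pics/both1.png

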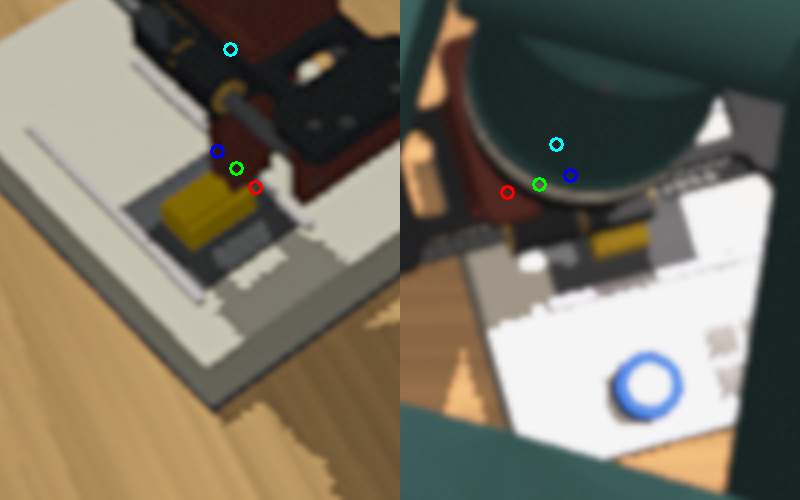

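The projected TCP falls on the closed fingertips, and the second block is the end of the gripper body. Now I'll descend on the tab's +y side.

```bash

python3 -m pendant '[[[0.005,-0.014,-0.01],[3,-0.4,0.5],0],[[0,0,0],[2.2,0,0.1],0],[[0,0,0],[1,0,0],0],[[0,0,0],[0,0,0],0]]' >/dev/null
python3 -c "
from h import *
go(.026,.002,.055)"
```

```text
t 3.4 console xy [0.0327 0.085 ] z 0.072 w 0.0006 F [-0.  -0.1 -0.6]
shift cm [1.76 8.29 0.69] turn [-0.0011 -0.0137 -0.008 ]
```

```bash

python3 -m pendant '[[[0,-0.014,-0.008],[1.2,-0.3,1.1],0],[[0,-0.01,-0.005],[0.8,-0.2,0.6],0],[[0,0,0],[0,0,0],0]]' 
python3 -c "
from h import *
go(.026,.002,.055)"
```

```text
time_s: 3.7
ee_pos: [0.5942, -0.1149, 0.0538]
orientation: [-0.085, -0.699, -0.086, 0.705]
ft_force: [0.5, -0.1, -0.7]
width: 0.0003
t 3.7 console xy [0.0166 0.089 ] z 0.0538 w 0.0003 F [ 0.5 -0.1 -0.7]
shift cm [-0.15  8.7  -0.95] turn [-0.001   0.0077  0.0033]
```

```bash

python3 -m pendant '[[[0,0.007,0.003],[-0.1,0.5,-0.7],0],[[0,0,0],[0,1,-0.2],0],[[0,0,0],[0,1.2,0],0],[[0,0,0],[0,0,0],0]]' 
python3 -c "
from h import *
go(.026,.002,.055)"
```

```text
time_s: 4.1
ee_pos: [0.6109, -0.1407, 0.0555]
orientation: [0.086, 0.702, 0.086, -0.702]
ft_force: [0.1, -0.5, -0.8]
width: 0.0005
t 4.1 console xy [0.0266 0.06  ] z 0.0555 w 0.0005 F [ 0.1 -0.5 -0.8]
shift cm [0.04 5.8  0.06] turn [-0.0006 -0.0001  0.0003]
```

```bash

python3 -m pendant '[[[0,0,0],[0,1.3,0],0],[[0,0,0],[0,1.3,0],0],[[0,0,0],[0,1.3,0],0],[[0,0,0],[0,1.3,0],0],[[0,0,0],[0,0.8,0],0]]' 
python3 -c "
from h import *
go(.026,.002,.055)"
python3 -m pendant '[[[0,0,0],[0,0.6,0],0],[[0,0,0],[0,0.6,0],0],[[0,0,0],[0,0.6,0],0]]' 
python3 -c "
from h import *
go(.026,.002,.055)"
```

```text
time_s: 4.6
ee_pos: [0.6246, -0.1976, 0.0554]
orientation: [-0.08, -0.701, -0.089, 0.703]
ft_force: [-3.4, 37.3, 18.3]
width: 0.0005
t 4.6 console xy [0.0262 0.0014] z 0.0554 w 0.0005 F [-3.4 37.3 18.3]
shift cm [ 0.04 -0.06  0.02] turn [-0.0037  0.0007  0.0124]
time_s: 4.9
ee_pos: [0.6246, -0.1972, 0.0557]
orientation: [-0.066, -0.699, -0.099, 0.705]
ft_force: [-2.2, 20.6, 10.1]
width: 0.0003
t 4.9 console xy [0.0263 0.0018] z 0.0557 w 0.0003 F [-2.2 20.6 10.1]
shift cm [ 0.07 -0.01  0.03] turn [-0.0096  0.0028  0.0477]
```

The guard is on its stop (37 N at the wrist). I'll back off, rise and look.

```bash

python3 -m pendant '[[[-0.01,0.003,0.045],[0,-1.5,0],0],[[0,0,0],[-3,-1.5,0],0],[[0,0,0],[-3,-1.5,0],0],[[0,0,0],[-0.5,0,0],0]]' 
python3 - <<'E'
from h import *
for c in("top","scene"):
    im=bot.camera(c);x,y=(370,195) if c=="top" else (230,160)
    cv2.imwrite(f"pics/{c}2.png",cv2.resize(im[y-75:y+75,x-100:x+100,::-1],(800,600),interpolation=2))
    for n,z in(("stage_tab",.0585),("stage_well",.046),("stage_key_top",.024)):
      for r in bot.pinpoint(c,n)[:1]:
        P=onz(c,r["xy"],z);A=np.array([[np.cos(yaw),np.sin(yaw)],[-np.sin(yaw),np.cos(yaw)]])
        print(c,n,np.round(r["xy"],1),round(r["p"],2),(A@(P[:2]-C)).round(4))
go(.025,.05,.055)
E
```

```text
time_s: 5.3
ee_pos: [0.6142, -0.1553, 0.1221]
orientation: [-0.085, -0.702, -0.086, 0.702]
ft_force: [0.6, -0.5, 0.4]
width: 0.0006
top stage_tab [388.2 186.4] 0.61 [ 0.0264 -0.018 ]
top stage_well [349.8 198.9] 0.95 [0.0243 0.0521]
top stage_key_top [349.1 196.9] 0.63 [0.0317 0.0487]
scene stage_tab [218.1 151. ] 0.73 [ 0.0305 -0.0191]
scene stage_well [244.6 175.2] 0.57 [0.0227 0.0555]
scene stage_key_top [245.1 179.5] 0.55 [0.0196 0.0512]
t 5.7 console xy [0.0238 0.0453] z 0.1176 w 0.0005 F [-0.1 -0.1  0.1]
shift cm [ 6.26 -0.43 -0.16] turn [-0.0023  0.0066  0.0052]
```

View pics/scene2.png

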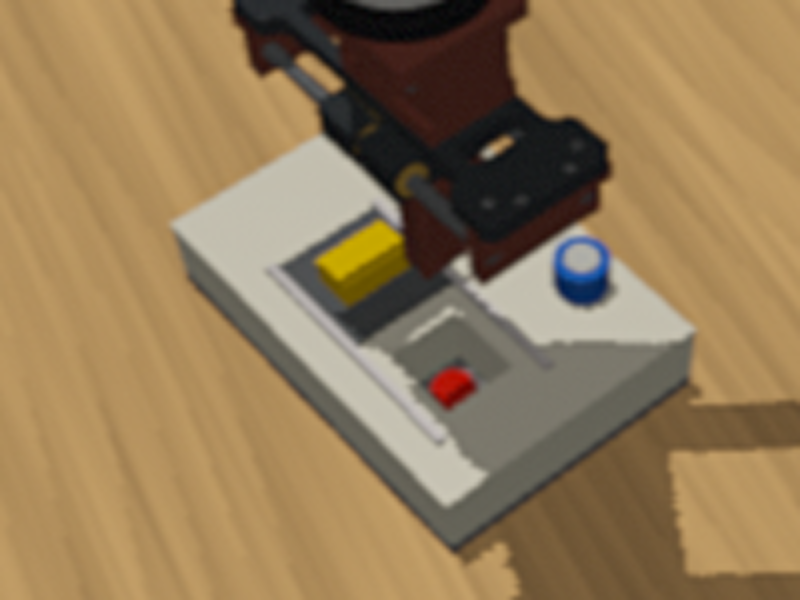

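The scene crop shows the guard fully open, with the tab at (360,262) and the red key visible in the well at (452,385). The puck at (582,270) hasn't moved. I'll go down to the mouth of the well and check again.

```bash

python3 -m pendant '[[[-0.002,0.006,0.005],[2.5,-0.6,-0.2],0],[[0,0,0],[2.2,-0.2,0],0],[[0,0,0],[1,0,0],0],[[0,0,0],[0.3,0,0],0]]' 
python3 -c "
from h import *
go(.025,.051,.017)"
```

```text
time_s: 6.1
ee_pos: [0.612, -0.1487, 0.0544]
orientation: [-0.085, -0.702, -0.085, 0.702]
ft_force: [-0.5, 0.5, -1.6]
width: 0.0005
t 6.1 console xy [0.0257 0.0519] z 0.0544 w 0.0005 F [-0.5  0.5 -1.6]
shift cm [3.74 0.09 0.07] turn [-0.0017  0.0008 -0.0002]
```

```bash

python3 -m pendant '[[[0,0,0],[1.3,0.1,0],0],[[0,0,0],[1.2,0,0],0],[[0,0,0],[0.7,0,0],0],[[0,0,0],[0.5,0,0],0]]' 
python3 -c "
from h import *
go(.025,.051,.017)"
```

```text
time_s: 6.5
ee_pos: [0.6137, -0.1508, 0.0182]
orientation: [0.085, 0.702, 0.085, -0.702]
ft_force: [-15.7, 5.8, 64.7]
width: 0.0002
t 6.5 console xy [0.0269 0.0495] z 0.0182 w 0.0002 F [-15.7   5.8  64.7]
shift cm [ 0.12 -0.15  0.19] turn [-0.0023 -0.0012 -0.0013]
```

The key is bottomed at z = 18.2 mm with 65 N. I'll hold it with light downward rows for about 2.3 s.

```bash

H='' ; python3 -m pendant '[[[0,0,0],[0.1,0,0],0],[[0,0,0],[0.1,0,0],0],[[0,0,0],[0.1,0,0],0],[[0,0,0],[0.1,0,0],0],[[0,0,0],[0.1,0,0],0]]'
python3 -m pendant '[[[0,0,0],[0.1,0,0],0],[[0,0,0],[0.1,0,0],0],[[0,0,0],[0.1,0,0],0],[[0,0,0],[0.1,0,0],0],[[0,0,0],[0.1,0,0],0]]'
```

```text
time_s: 7.0
ee_pos: [0.6135, -0.1507, 0.0193]
orientation: [0.086, 0.703, 0.085, -0.701]
ft_force: [-3.1, 1.6, 10.2]
width: 0.0004
time_s: 7.5
ee_pos: [0.6135, -0.1507, 0.0193]
orientation: [0.086, 0.703, 0.084, -0.701]
ft_force: [-3.1, 0.4, 9.3]
width: 0.0002
```

```bash

python3 -m pendant '[[[0,0,0],[0.15,0,0],0],[[0,0,0],[0.15,0,0],0],[[0,0,0],[0.15,0,0],0],[[0,0,0],[0.15,0,0],0],[[0,0,0],[0.15,0,0],0]]'
python3 -m pendant '[[[0,0,0],[0.15,0,0],0],[[0,0,0],[0.15,0,0],0],[[0,0,0],[0.15,0,0],0],[[0,0,0],[0.15,0,0],0],[[0,0,0],[0.15,0,0],0]]'
python3 -m pendant '[[[0,0,0],[0.15,0,0],0],[[0,0,0],[0.15,0,0],0],[[0,0,0],[0.15,0,0],0],[[0,0,0],[0.15,0,0],0]]'
python3 -m pendant '[[[0,0,0],[-2,0,0],0],[[0,0,0],[-3,0,0],0],[[0,0,0],[-4,0,0],0],[[0,0,0],[-1.5,0,0],0],[[0,0,0],[0,0,0],0]]'
python3 -c "
from h import *
go(.026,-.058,.12)"
```

```text
time_s: 8.0
ee_pos: [0.6135, -0.1507, 0.0192]
orientation: [0.087, 0.703, 0.084, -0.7]
ft_force: [-4.5, 1.7, 13.8]
width: 0.0004
time_s: 8.5
ee_pos: [0.6135, -0.1507, 0.0192]
orientation: [0.087, 0.704, 0.084, -0.7]
ft_force: [-4.1, 1.4, 12.5]
width: 0.0008
time_s: 8.9
ee_pos: [0.6135, -0.1507, 0.0192]
orientation: [0.088, 0.704, 0.084, -0.699]
ft_force: [-4.2, 1.6, 13.7]
width: 0.0003
time_s: 9.4
ee_pos: [0.6134, -0.1507, 0.1275]
orientation: [0.088, 0.705, 0.084, -0.699]
ft_force: [0.3, 0.4, -0.6]
width: 0.0005
t 9.4 console xy [0.0267 0.0497] z 0.1275 w 0.0005 F [ 0.3  0.4 -0.6]
shift cm [ 0.83 10.76  0.07] turn [-0.     -0.0073 -0.0073]
```

Key released. Now I'll cross over to the tab's -y side.

```bash

python3 -m pendant '[[[0,-0.007,-0.007],[0,3.8,0],0],[[0,0,0],[0,3.8,0],0],[[0,0,0],[0,3.2,0],0],[[0,0,0],[0,0.3,0],0],[[0,0,0],[0,0,0],0]]'
python3 -c "
from h import *
go(.026,-.058,.055)"
```

```text
time_s: 9.9
ee_pos: [0.6399, -0.2603, 0.1229]
orientation: [-0.086, -0.701, -0.087, 0.703]
ft_force: [-0.2, 0.3, -0.9]
width: 0.0007
t 9.9 console xy [ 0.0259 -0.0631] z 0.1229 w 0.0007 F [-0.2  0.3 -0.9]
shift cm [ 6.8  -0.49 -0.02] turn [0.002  0.0019 0.0022]
```

```bash

python3 -m pendant '[[[0,0,0],[2.5,-0.2,0],0],[[0,0,0],[2.2,0,0],0],[[0,0,0],[1.6,0,0],0],[[0,0,0],[0.5,0,0],0],[[0,0,0],[0,0,0],0]]'
python3 -c "
from h import *
go(.026,.028,.055)"
```

```text
time_s: 10.4
ee_pos: [0.6369, -0.2525, 0.0498]
orientation: [-0.085, -0.7, -0.089, 0.704]
ft_force: [0.0, -1.5, 2.8]
width: 0.0008
t 10.4 console xy [ 0.0249 -0.0548] z 0.0498 w 0.0008 F [ 0.  -1.5  2.8]
shift cm [-0.47 -8.28 -0.14] turn [0.0042 0.0049 0.0063]
```

```bash

python3 -m pendant '[[[0.004,0.005,0.006],[-0.6,0,-0.1],0],[[0,0,0],[0,-0.5,0],0],[[0,0,0],[0,-1.2,0],0],[[0,0,0],[0,-1.3,0],0]]'
python3 -c "
from h import *
go(.026,.028,.055)"
```

```text
time_s: 10.8
ee_pos: [0.6322, -0.2229, 0.0589]
orientation: [0.087, 0.703, 0.084, -0.7]
ft_force: [1.3, -2.3, -1.4]
width: 0.0008
t 10.8 console xy [ 0.0275 -0.0249] z 0.0589 w 0.0008 F [ 1.3 -2.3 -1.4]
shift cm [ 0.37 -5.29  0.15] turn [-0.0006 -0.0041 -0.0042]
```

```bash

python3 -m pendant '[[[0,-0.003,-0.004],[0.3,-1.3,0.1],0],[[0,0,0],[0,-1.3,0],0],[[0,0,0],[0,-1.2,0],0],[[0,0,0],[0,-1,0],0],[[0,0,0],[0,-0.6,0],0]]'
python3 -c "
from h import *
go(.026,.028,.055)"
python3 -m pendant '[[[0,0,0],[0,-0.6,0],0],[[0,0,0],[0,-0.6,0],0],[[0,0,0],[0,-0.6,0],0],[[0,0,0],[0,-0.6,0],0]]'
python3 -c "
from h import *
go(.026,.028,.055)"
```

```text
time_s: 11.3
ee_pos: [0.619, -0.1693, 0.0575]
orientation: [0.091, 0.704, 0.084, -0.7]
ft_force: [2.5, -29.9, -11.1]
width: 0.0001
t 11.3 console xy [0.0276 0.0302] z 0.0575 w 0.0001 F [  2.5 -29.9 -11.1]
shift cm [0.25 0.22 0.16] turn [ 0.0038 -0.0039 -0.0106]
time_s: 11.7
ee_pos: [0.6191, -0.1697, 0.0578]
orientation: [0.109, 0.706, 0.072, -0.696]
ft_force: [1.5, -22.4, -6.9]
width: 0.0005
t 11.7 console xy [0.0277 0.0299] z 0.0578 w 0.0005 F [  1.5 -22.4  -6.9]
shift cm [0.29 0.17 0.17] turn [ 0.0135 -0.0065 -0.0536]
```

The guard is against the shut stop (about 30 N). Backing off, rising clear and checking.

```bash

python3 -m pendant '[[[0.01,-0.006,-0.05],[0,1.5,0],0],[[0,0,0],[-3,1,0],0],[[0,0,0],[-4,0,0],0],[[0,0,0],[-4,0,0],0],[[0,0,0],[-4,0,0],0]]'
python3 -m pendant '[[[0,0,0],[0,4,2.5],0],[[0,0,0],[0,4,2.5],0],[[0,0,0],[0,4,2.5],0],[[0,0,0],[0,4,2.5],0],[[0,0,0],[0,0,0],0]]'
python3 - <<'E'
from h import *
A=np.array([[np.cos(yaw),np.sin(yaw)],[-np.sin(yaw),np.cos(yaw)]])
for c in("top","scene"):
    im=bot.camera(c);cv2.imwrite(f"pics/{c}3.png",im[:,:,::-1])
    for n,z in(("stage_tab",.0585),("lamp_tab",.0585),("puck_center",.0565),("oil_center",.03),("case_center",.015)):
      for r in bot.pinpoint(c,n)[:1]:
        P=onz(c,r["xy"],z);print(c,n,np.round(r["xy"],1),round(r["p"],2),P.round(4),(A@(P[:2]-C)).round(4))
E
```

```text
time_s: 12.2
ee_pos: [0.6188, -0.1898, 0.2041]
orientation: [-0.083, -0.696, -0.09, 0.708]
ft_force: [0.2, -0.9, 0.2]
width: 0.0007
time_s: 12.7
ee_pos: [0.5636, -0.3689, 0.2113]
orientation: [-0.085, -0.699, -0.093, 0.704]
ft_force: [-0.1, -0.1, 0.3]
width: 0.0006
top stage_tab [349.7 198.8] 0.6 [ 0.6084 -0.1472  0.0585] [0.0226 0.0543]
top lamp_tab [149.5 211.2] 0.59 [0.5929 0.2098 0.0585] [0.0937 0.4044]
top puck_center [359.9 241.4] 0.71 [ 0.5324 -0.1623  0.0565] [-0.0548  0.0579]
top case_center [205.5 116.1] 0.88 [0.7842 0.1182 0.015 ] [0.2572 0.2695]
scene stage_tab [241.4 170.2] 0.91 [ 0.6119 -0.1512  0.0585] [0.0251 0.0495]
scene lamp_tab [219.3 341. ] 0.73 [0.7826 0.1376 0.0585] [0.2604 0.2886]
scene puck_center [274.5 153. ] 0.72 [ 0.5335 -0.1619  0.0565] [-0.0536  0.0581]
scene oil_center [399.  224.5] 0.7 [0.3911 0.0808 0.03  ] [-0.1332  0.3279]
scene case_center [219.7 338.2] 0.76 [0.7793 0.1201 0.015 ] [0.2529 0.2725]
```

View pics/scene3.png

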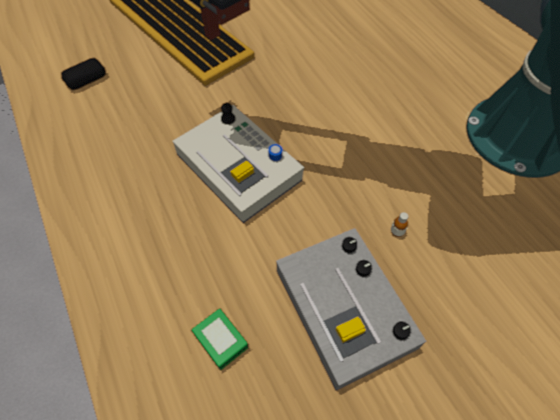

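The final picture shows the guard shut with its tab at (241,171). The puck (275,152), bottle (401,222), case (220,338) and lamp tab (350,329) are where they were in the first picture, and the arm is clear.

```bash
python3 -c "
from h import *
print(bot.finish_job())"
```

```text
the job is handed in; nothing more can be done
None
```

The job is done and handed in at about 13 s of the 54 s allowed; the hand-in reports no verdict.

- **Opening the guard:** I pushed it open with closed fingers on one side of the tab, until it met its stop at 37 N. The camera put its travel at about 69 mm.
- **Pressing the key:** I held the red key down for about 2.4 s. The wrist force stayed at 9 to 14 N after a 65 N peak on first contact, above the 4 N the spring needs.
- **Shutting the guard:** I lifted out of the well, then pushed the guard shut from the tab's other side until it met its stop at about 30 N, and moved clear.

**Last checks:**
- **Guard:** It looks shut in the final picture. The scene camera puts the tab at console y = 49.5 mm and the top camera at 54.3 mm; shut is 50 mm.
- **Key:** It is hidden under the shut guard, so I couldn't see it come up. The fingers were well clear of it before the guard was shut.
- **Other things:** The lamp guard, mount, bottle and case show no visible move between the first and last pictures. The robot did not go near the bottle, case or lamp console.
- **Disagreements:** The scene camera's final `lamp_tab` reading landed on the slide case, so I ignored it. The network's start and end positions for the mount (top camera) and bottle (scene camera) differ by 7 to 8 mm. I took that as detection noise because neither looks moved in the pictures.

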